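# Seat the station plate of a disintegration tester on its three-ball nest

### The job

Swing the hanger arm well aside from over the nest, set the black station plate down on the nest, yellow-striped nose towards the arm's post, so that it lies on the sprung roller, and let go of it completely. Then press it down by its grip until the spring pulls it fully home on the three balls, and swing the hanger arm back over it to its stop. Leave the glassware, jar, dish and basket standing where they are.

Things in the scene. Friction and masses are not known exactly. Their poses are not given: they have to be found in the camera images.
- plate: Loose black station plate, 0.4 kg: deck 8 mm thick, 160 mm long (x -85 to 75) by 130 wide; from x = 40 mm a 60 mm wide nose with a yellow stripe (+x end); in the tail a notch 56 mm wide from x = -85 to -30 mm. Three V-grooves below, on which it stands. Origin: on the centre line, at its lowest edges; z up; deck underside z = 14.5 mm, top 22.5. White discs are decoration
- plate_nose (a point): Point on the plate: deck top height (22.5 mm above the plate's origin), 70 mm towards the nose (+x), on its centre line
- rib_top (a point): Middle of the top of the plate's aluminium grip, the place to grasp and to press; at (-10, 0, 67.5) mm in the plate's frame, above its centre of mass. The grip's bar is 70 mm long along the plate's x, 16 mm thick along y, 23 mm high (z 44.5 to 67.5), on a foot at x -8 to 25 mm
- nest: Fixed blue nest, base x -100 to 150 mm, y -85 to 85, 12 mm high. Origin on the bench under the seated plate's origin; z up; x points to the arm's post. Three steel balls, 18 mm diameter, centres 22 mm up at (50, 0), (-62, 46), (-62, -46) mm, fit the V-grooves with the nose towards the post. Four flared guide pins to 84 mm up leave 2 mm beside deck (x = -20) and nose (x = 62)
- roller_axis (a point): Middle of the orange sprung roller, 20 mm diameter, 44 long along y; free at (-30, 0, 52) mm of the nest, in the plate's notch; it yields to -x. A plate lowered onto the nest comes to lie with the front edge of its notch on the roller and, let go, its nose sinks to the front ball: tail up by 18 degrees, sometimes nearly level; origin 16 to 26 mm above home
- home (a point): Where the plate's origin lies when it is home: 20 mm above the nest's origin; axes those of the nest and of the seated plate. Pressing on the grip with 8 to 20 N drives the roller back; once it rides over the deck's top its spring pulls the plate the last few mm home and holds it down
- home_nose (a point): Where plate_nose lies when the plate is home (fixed to the nest). A grey upright stop, 44 mm wide, with its face at x = 78 mm of the nest leaves 3 mm before the seated nose; above 56 mm it flares away up to 89 mm. A plate lowered 3 mm towards -x of home passes it best
- post (a point): Pivot of the hanger arm: axis of the steel post at x = 130 mm, y = 0 of the nest, 127.5 mm above the bench, at mid-height of the arm's bar. Post 28 mm thick, cap on top 36 mm, whole height 136 mm
- hanger (a joint): Angle (rad) of the hanger arm, a level aluminium bar 152 mm long, 16 wide, 15 high (z 120 to 135 mm) with red end, turning about the post. 0: on its stop, pointing from the post over the nest (its -x); it grows, up to 1.5, as the arm swings to the nest's +y side. Pushed by about 1 N, it stays where left. A rod under its end reaches down to z = 108 mm. Beyond 1.0 the room above the plate is free
- hanger_end (a point): Point in the middle of the bar, 145 mm from the post's axis, near its free end
- beaker_a: Bystander: clear glass beaker, 76 mm across, 90 mm tall; stands near the plate's nose; origin under its centre, z up
- beaker_b: Bystander: clear glass beaker, 90 mm across, 95 mm tall, on the right side of the bench; origin under its centre, z up
- bottle: Bystander: tall amber glass bottle with black cap, 62 mm across, 170 mm tall, standing in the middle between the two working places; origin under its centre, z up
- jar: Bystander: white jar with blue cap, 60 mm across, 85 mm tall, at the back; origin under its centre, z up
- dish: Bystander: white ceramic bowl, 90 mm across, 30 mm tall, on the robot's side of the nest; origin under its centre, z up
- basket: Bystander: spare tester basket: two white discs 84 mm across with six glass tubes between, 95 mm tall with its centre rod, on the left side of the bench; origin under its centre, z up

How it is judged:
By the outcome, as a careful person would: the job done as asked, in the order asked, and still so for the second after the job is handed in, with the robot touching nothing.
It also fails if it takes over 72 s, if anything falls off the work surface, if the arm or the gripper's body presses on something with over 40 N, if the wrist force passes 120 N, or if a joint passes its speed limit or range.

### The arm

A 6-joint arm with a two-finger parallel gripper is mounted at the origin on the work surface. World frame = base frame: x ahead of the robot, y to its left, z up, the work surface at z = 0. Lengths are in m, angles in rad, forces in N, time in s.
With the tool pointing down it reaches from about 0.35 to 0.95 m from the base axis. Payload 17.4 kg.
Tool frame: the origin (TCP) lies between the finger pads; the fingertips stand 14 mm ahead of it and the grasp point (between the pads) lies 5 mm behind it; z points along the fingers, y is the line along which they close (so a half turn about z gives the same grasp; the last joint's range is limited). The gripper opens to 93 mm and grips with 3 to 60 N. Pads are 15 mm wide; open, the fingers measure 128 mm over their backs; the gripper's body (75 mm by 188 mm) begins 65 mm behind the grasp point.
Start: joints at [1.292, 0.116, 1.442, -0, 1.584, -0.038], TCP at [0.161, 0.656, 0.233] pointing down, gripper open.
Joint ranges: [-2.83, 2.83], [-0.83, 2.19], [0.07, 2.5], [-1.14, 4.28], [0.01, 3], [-2.97, 2.97]. Speed limits (rad/s): [1.89, 1.89, 2.22, 3.14, 3.14, 3.14].

### API

Orientations are given as a unit quaternion [x, y, z, w].
In Python, from plant import arm, vision gives the robot as it stands.
- The arm moves only by the shell command python3 -m jog 'ROWS' [FORCE]. ROWS is JSON, a list of rows, each a list of 7 numbers: the closure in counts, from 0 (fully open) to 255 (shut), then the shift along the tool's x, y, z in mm, then the turn, a rotation vector about the tool's x, y, z in rad. A call has 1 to 12 rows; each row shifts and turns the commanded pose from where the row before left it, along the tool's axes as they then stand; what a row does not reach is not made up. A row lasts 1/8 s, in which the tool goes at most 62.5 mm and 10.7 degrees, less where a joint would pass 70% of its speed; a pose out of reach is approached as far as the arm can. A call is refused whole if a number of a shift passes 62.5 or a number of a turn 0.188, either way. A call with a gripper value outside its range is refused whole. The fingers move at their own pace and stop on an object; FORCE is the grip in N (left out, the last holds). Time passes only in rows, so rows that do not move let the fingers close. It gives the time, the measured TCP pose, the force, the opening and the grip force at its end, in the units of the state.
- arm.observe(): the state, without advancing time (a new reading comes with each control period).
- vision.grab_frame(name): name is "scene" or "top"; returns a dict with "image" (480x640x3 uint8, red, green, blue), "K" (3x3 intrinsics, pixels), "pose" (4x4, takes a point from camera to world coordinates). Camera axes: x right, y down, z forward; pixel columns grow to the right and rows downward; lengths in m; the calibration is good to about 2 mm. A picture is of the moment at which its call begins. There is no depth.
- arm.close_job(): hands the job in; it is judged then, once.
The state is a dict: "clock": time; "joint_positions": joint angles; "qvel": joint speeds; "tau": joint torques, N m; "position": TCP position; "eef_rot": TCP orientation; "contact_force": force on the tool from outside, world axes, zero at the start; "moment": the same for the moment, N m; "width": opening from 0.0 (shut) to 1.0 (fully open); "gripper_force": force on a finger pad.
Only numpy, scipy, OpenCV 4.12 (cv2) and the standard library are available. Lean on these libraries where they do the work, as an engineer would, in place of code of your own. Each camera call takes 0.05 s, during which the arm holds its last target. There are 200 camera calls.

## Working session

There is one attempt and no reset: what is moved stays moved. The work goes in short steps, Python scripts to look and compute and a shell command to move; the robot and the scene stay as the last step left them, time stands still between calls to the robot, and variables do not carry over. Pictures are saved under pics/ and viewed, at most 13 in all, crops included, and the job is handed in when it is done.

```bash
mkdir -p pics; ls; python3 - <<'E'
from plant import arm, vision
import cv2
print(arm.observe())
for n in("top","scene"):
    f=vision.grab_frame(n); print(n,f["K"].tolist(),f["pose"].round(4).tolist())
    cv2.imwrite(f"pics/{n}0.png",f["image"][:,:,::-1])
E
```

```text
pics
{'clock': 0.0, 'joint_positions': array([ 1.29221170e+00,  1.16438776e-01,  1.44228279e+00,  3.80706827e-05,
        1.58401853e+00, -3.77803173e-02]), 'qvel': array([-9.97458446e-04, -4.38400445e-05,  9.16051548e-04, -8.30127609e-04,
        8.74776034e-04, -1.24812695e-03]), 'tau': array([ 2.69539261e-03, -7.21268177e+01, -6.22614384e+01,  7.81723042e-02,
        2.37183867e-02, -8.22304946e-05]), 'position': array([0.16090531, 0.65533049, 0.23192613]), 'eef_rot': array([ 1.20111202e-01,  9.92760278e-01, -5.63559341e-04, -1.09170705e-04]), 'contact_force': array([ 0.38599303, -0.86657463,  0.70314315]), 'moment': array([0.0474152 , 0.00282373, 0.03928753]), 'gripper_force': 0.0, 'width': 0.9969250976127062}
top [[507.56981257042594, 0.0, 315.7802799476028], [0.0, 507.56981257042594, 241.58614099827807], [0.0, 0.0, 1.0]] [[0.0043, -0.9988, 0.0489, 0.4771], [-1.0, -0.004, 0.0077, 0.0075], [-0.0075, -0.0489, -0.9988, 1.5662], [0.0, 0.0, 0.0, 1.0]]
scene [[443.68897900344166, 0.0, 322.00899281713424], [0.0, 443.68897900344166, 244.9624141615745], [0.0, 0.0, 1.0]] [[-0.8223, 0.443, -0.3571, 0.9634], [0.5688, 0.6227, -0.5373, 0.6234], [-0.0157, -0.6449, -0.7641, 0.9975], [0.0, 0.0, 0.0, 1.0]]
```

View pics/top0.png

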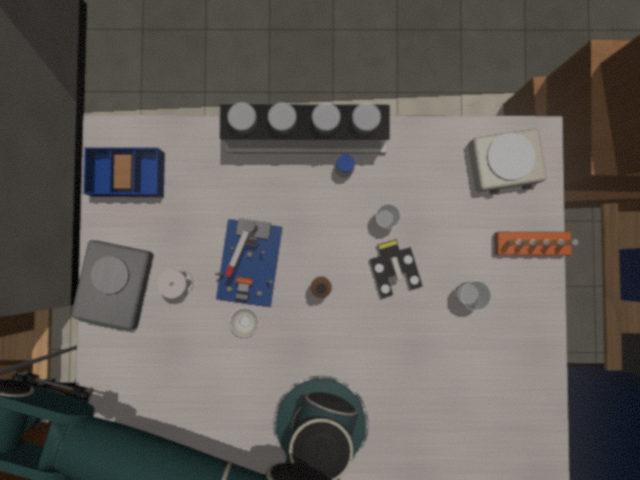

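View pics/scene0.png

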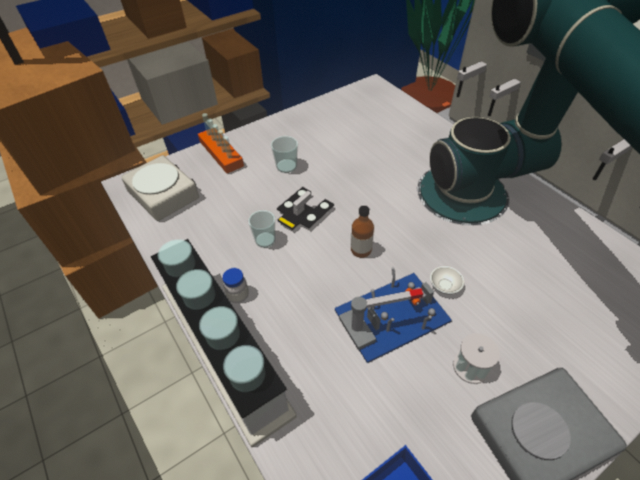

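```bash
cat > h.py <<'E'
import numpy as np, cv2
from plant import arm, vision
from scipy.spatial.transform import Rotation as R
def proj(f,P):
    P=np.atleast_2d(P); T=np.linalg.inv(f["pose"]); c=P@T[:3,:3].T+T[:3,3]
    u=c@f["K"].T; return u[:,:2]/u[:,2:]
def ray(f,uv,z):
    d=f["pose"][:3,:3]@np.linalg.inv(f["K"])@np.array([uv[0],uv[1],1.]); o=f["pose"][:3,3]
    return o+d*(z-o[2])/d[2]
def crop(f,x,y,w,h,s): return cv2.resize(f["image"][y:y+h,x:x+w,::-1],None,fx=s,fy=s,interpolation=cv2.INTER_CUBIC)
E
python3 - <<'E'
from h import *
t=vision.grab_frame("top"); s=vision.grab_frame("scene")
np.save("t0.npy",t,allow_pickle=True); np.save("s0.npy",s,allow_pickle=True)
a=np.hstack([crop(t,205,205,90,110,4.4),crop(t,355,195,90,110,4.4)])
cv2.imwrite("pics/a.png",a)
b=np.hstack([crop(s,325,255,135,115,3.4),crop(s,240,160,100,115,3.4)]) 
cv2.imwrite("pics/b.png",b); print(a.shape,b.shape)
# nest via blue mask
hsv=cv2.cvtColor(t["image"],cv2.COLOR_RGB2HSV); m=cv2.inRange(hsv,(105,120,40),(125,255,255))
m[:, :205]=0;m[:,295:]=0;m[:205]=0;m[315:]=0
pts=np.argwhere(m)[:,::-1]; w=np.array([ray(t,p,.012)[:2] for p in pts])
r=cv2.minAreaRect((w*1000).astype(np.float32)); print(r,cv2.boxPoints(r))
for f,(u,v) in ((t,(252,228)),): print(ray(f,(u,v),.136))
E
```

```text
(484, 792, 3) (391, 799, 3)
((487.7081298828125, 224.25198364257812), (159.40391540527344, 238.81573486328125), 82.20318603515625) [[358.59174 161.48578]
 [595.1997  129.08792]
 [616.8245  287.0182 ]
 [380.21655 319.41605]]
[0.58480898 0.19895093 0.136     ]
```

View pics/a.png

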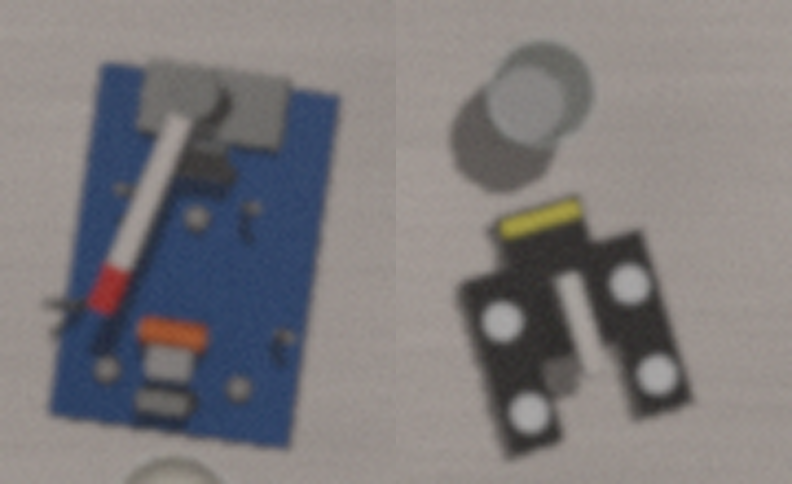

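View pics/b.png

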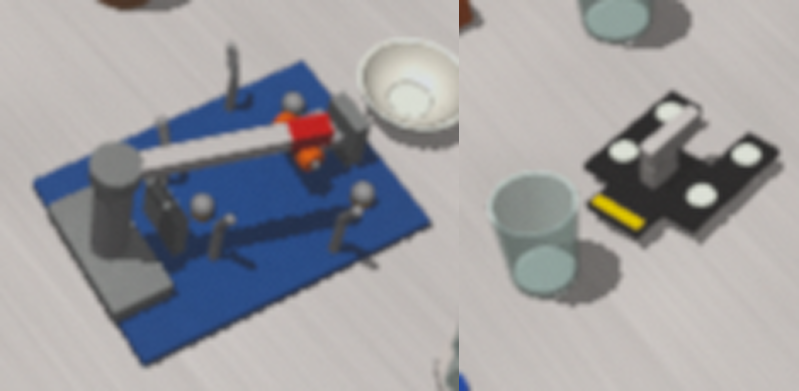

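```bash
python3 - <<'E'
from h import *
from scipy.optimize import least_squares
t=np.load("t0.npy",allow_pickle=True).item(); s=np.load("s0.npy",allow_pickle=True).item()
def un(p,s_,ox,oy,x0=0): p=np.array(p,float); return np.array([(p[0]-x0+.5)/s_-.5+ox,(p[1]+.5)/s_-.5+oy])
T1=lambda p:un(p,4.4,205,205); T2=lambda p:un(p,4.4,355,195,396)
S1=lambda p:un(p,3.4,325,255); S2=lambda p:un(p,3.4,240,160,459)
N=[(t,T1(p),q) for p,q in [((101,64),(150,85,12)),((339,95),(150,-85,12)),((290,447),(-100,-85,12)),((50,413),(-100,85,12)),((197,217),(50,0,26)),((107,369),(-62,46,26)),((239,389),(-62,-46,26)),((193,96),(130,0,136))]]
N+=[(s,S1(p),q) for p,q in [((36,182),(150,-85,12)),((147,361),(150,85,12)),((431,220),(-100,85,12)),((303,62),(-100,-85,12)),((202,206),(50,0,23)),((293,102),(-62,-46,23)),((363,194),(-62,46,23))]]
P=[(t,T2(p),q) for p,q in [((458,288),(40,65,22.5)),((642,232),(40,-65,22.5)),((693,403),(-85,-65,22.5)),((508,458),(-85,65,22.5)),((637,418),(-85,-28,22.5)),((562,438),(-85,28,22.5)),((568,274),(25,0,67.5)),((593,371),(-45,0,67.5))]]
P+=[(s,S2(p),q) for p,q in [((671,92),(-85,-65,22.5)),((779,150),(-85,65,22.5))]]
D=[(t,T2((502,322)),1,1),(t,T2((630,285)),1,-1),(t,T2((528,412)),0,1),(t,T2((657,374)),0,-1),(s,S2((668,110)),0,-1),(s,S2((623,152)),1,-1),(s,S2((746,154)),0,1),(s,S2((702,195)),1,1)]
def w(x,q): c,sn=np.cos(x[2]),np.sin(x[2]); q=np.array(q)/1000; return [x[0]+c*q[0]-sn*q[1],x[1]+sn*q[0]+c*q[1],q[2]]
def res(x):
    b={id(t):x[9:11],id(s):x[11:13]}; r=[]
    for f,uv,q in N: r+=list(proj(f,w(x[:3],q))[0]+b[id(f)]-uv)
    for f,uv,q in P: r+=list(proj(f,w(x[3:6],q))[0]+b[id(f)]-uv)
    for f,uv,i,sg in D: r+=list(proj(f,w(x[3:6],(x[6+i],sg*x[8],22.5)))[0]+b[id(f)]-uv)
    return np.array(r+list(x[9:13]*1.5))
o=least_squares(res,[.48,.22,-.13,.5,-.17,.2,-60,10,45,0,0,0,0],loss="soft_l1",x_scale=[.01,.01,.01,.01,.01,.01,10,10,10,1,1,1,1])
x=o.x; print(x.round(4)); print(res(x)[:-4].reshape(-1,2).round(1).tolist())
post=ray(t,T1((193,96)),.136); e=ray(t,T1((104,300)),.135); p0=np.array(w(x[:3],(130,0,127.5)))
d=(e-p0)[:2]; print("post",p0,"end",e,"L",np.hypot(*d),"hanger",-(np.arctan2(d[1],d[0])-x[2]-np.pi)%6.283)
print("grip",w(x[3:6],(-10,0,67.5)))
# bystanders
for n,f,uv,z in [("bottle",t,(320,287),.17),("beakerA base",t,(382,221),0),("dish",t,(244,323),.03),("basket",t,(172,284),.09)]: print(n,ray(f,uv,z).round(3))
E
```

```text
[ 4.62600e-01  2.27400e-01 -1.33500e-01  4.81700e-01 -2.17000e-01
  2.86500e-01 -5.99054e+01  4.55060e+00  4.63795e+01 -8.59000e-02
 -1.48100e-01 -5.00000e-02 -1.65800e-01]
[[-0.3, -0.6], [0.3, -0.1], [-0.1, 0.9], [-0.6, 0.9], [-0.1, 0.5], [0.1, 0.5], [0.1, 0.1], [-0.5, -1.0], [-1.8, -0.5], [-0.8, 1.2], [0.7, 0.1], [-0.1, -1.2], [0.1, -0.1], [-0.1, 0.3], [-0.0, -0.3], [0.5, -1.7], [-0.3, -0.9], [-0.0, -0.1], [0.8, -0.6], [1.0, -0.1], [0.3, 0.5], [-0.4, 0.0], [0.7, 0.8], [0.3, -0.4], [0.2, -0.1], [-0.3, 0.1], [-0.1, 0.0], [-0.2, 0.1], [-0.1, 0.2], [0.5, 0.9], [0.3, -0.2], [0.2, 0.6], [-0.1, 0.4]]
post [0.59148768 0.21007977 0.1275    ] end [0.45807436 0.26475588 0.135     ] L 0.14418248975386352 hanger 0.2554157157970778
grip [np.float64(0.47209640302815403), np.float64(-0.21981448679463453), np.float64(0.0675)]
bottle [0.421 0.006 0.17 ]
beakerA base [ 0.618 -0.185  0.   ]
dish [0.306 0.234 0.03 ]
basket [0.424 0.436 0.09 ]
```

```bash
python3 -m jog '[[255,-39.8,-36.2,0,0,0,0],[255,-39.8,-36.2,0,0,0,0],[255,-39.8,-36.2,0,0,0,0],[255,-39.8,-36.2,0,0,0,0],[255,-39.8,-36.2,0,0,0,0],[255,-39.8,-36.2,0,0,0,0],[255,-39.8,-36.2,0,0,0,0],[255,-39.8,-36.2,0,0,0,0],[255,-39.8,-36.2,0,0,0,0],[255,-39.8,-36.2,0,0,0,0],[255,0,0,0,0,0,0],[255,0,0,0,0,0,0]]' 20
```

```text
clock: 1.7
position: [0.461, 0.2092, 0.2326]
eef_rot: [0.12, 0.993, 0.0, -0.0]
contact_force: [-0.3, -0.1, 0.4]
width: 0.008
gripper_force: 0.0
```

```bash
python3 -m jog '[[255,0,0,35,0,0,0],[255,0,0,35,0,0,0],[255,0,0,35,0,0,0],[255,0,0,0,0,0,0]]'; python3 - <<'E'
import numpy as np
from h import arm,R
o=arm.observe(); p=o["position"][:2]; M=R.from_quat(o["eef_rot"]).as_matrix()
for h in np.linspace(.3,1.3,11):
    a=np.pi-.1335-h; q=np.array([.5915,.2101])+.12*np.array([np.cos(a),np.sin(a)])+(.025-.009*max(0,(h-.5)))*np.array([-np.sin(a),np.cos(a)])
    print(round(h,2),q.round(4),(M.T@np.r_[q-p,0]*1000).round(1)); p=q
E
```

```text
clock: 2.2
position: [0.4595, 0.2097, 0.1256]
eef_rot: [0.119, 0.993, -0.001, -0.002]
contact_force: [0.6, 1.1, 0.7]
width: -0.001
gripper_force: 0.0
0.3 [0.4721 0.2378] [-5.5 30.3 -0.1]
0.4 [0.4755 0.2496] [-0.5 12.2 -0. ]
0.5 [0.48  0.261] [-1.7 12.1 -0. ]
0.6 [0.4862 0.2725] [-3.3 12.7 -0. ]
0.7 [0.4937 0.2833] [-4.7 12.3 -0. ]
0.8 [0.5022 0.2933] [-5.9 11.7 -0. ]
0.9 [0.5117 0.3022] [-7.1 11.  -0. ]
1.0 [0.5221 0.3101] [-8.2 10.1 -0. ]
1.1 [0.5333 0.3169] [-9.3  9.2 -0.1]
1.2 [0.5451 0.3223] [-10.2   8.1  -0.1]
1.3 [0.5574 0.3265] [-11.    7.   -0.1]
```

```bash
python3 -m jog '[[255,-3,15,0,0,0,0],[255,-2.5,15,0,0,0,0],[255,-0.5,12,0,0,0,0],[255,-1.7,12,0,0,0,0],[255,-3.3,12.7,0,0,0,0],[255,-4.7,12.3,0,0,0,0],[255,-6,11.7,0,0,0,0],[255,-7,11,0,0,0,0],[255,-8.2,10,0,0,0,0],[255,-9.3,9.2,0,0,0,0],[255,-10.2,8,0,0,0,0],[255,-11,7,0,0,0,0]]'
python3 -m jog '[[255,0,0,0,0,0,0],[255,20,-5,0,0,0,0],[255,20,-20,-50,0,0,0],[0,20,-60,-60,0,0,-0.1],[0,0,-60,-20,0,0,-0.15],[0,0,0,0,0,0,0]]' 
python3 - <<'E'
from h import *
t=vision.grab_frame("top"); s=vision.grab_frame("scene")
cv2.imwrite("pics/c.png",np.hstack([crop(t,190,190,120,130,3.3),crop(s,315,230,150,130,2.6)[:429]]) if 0 else np.hstack([cv2.resize(crop(t,190,190,120,130,3),(360,390)),cv2.resize(crop(s,315,230,150,140,3),(440,390))]))
E
```

```text
clock: 3.7
position: [0.5599, 0.3252, 0.1276]
eef_rot: [0.12, 0.993, -0.0, 0.0]
contact_force: [-1.4, -0.5, -0.4]
width: 0.007
gripper_force: 0.4
clock: 4.45
position: [0.4816, 0.2109, 0.2431]
eef_rot: [-0.005, 1.0, 0.001, 0.002]
contact_force: [0.3, 0.9, 0.6]
width: 0.279
gripper_force: 0.0
```

View pics/c.png

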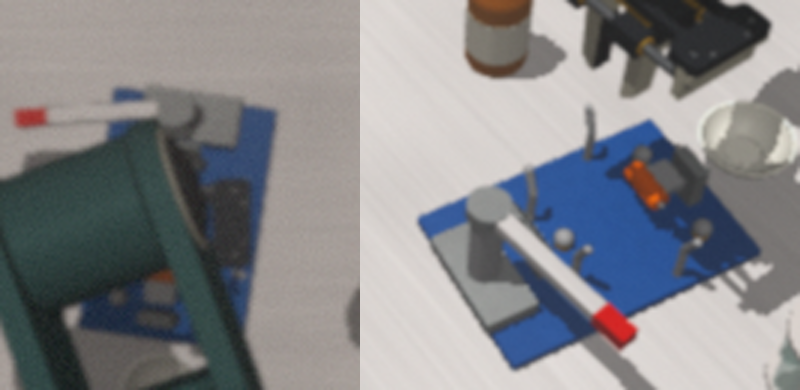

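```bash
python3 -m jog '[[0,0,-50,0,0,0,0],[0,2,-55,0,0,0,0],[0,2,-55,0,0,0,0],[0,2,-55,0,0,0,0],[0,2,-55,0,0,0,0],[0,2,-55,0,0,0,0],[0,2,-55,0,0,0,0],[0,2,-50,0,0,0,0],[0,0,0,0,0,0,-0.14],[0,0,0,0,0,0,-0.136],[0,0,0,60,0,0,0],[0,0,0,0,0,0,0]]'
python3 - <<'E'
from h import *
o=arm.observe(); M=R.from_quat(o["eef_rot"]).as_matrix(); print(M.round(3).tolist())
print((M.T@(np.array([.4721,-.2198,.051])-o["position"])*1000).round(1), np.arctan2(-M[0,1],M[1,1]))
E
```

```text
clock: 6.05
position: [0.4706, -0.2155, 0.1759]
eef_rot: [-0.142, 0.99, 0.002, -0.003]
contact_force: [0.1, -0.2, -0.1]
width: 0.999
gripper_force: 0.0
[[-0.96, -0.281, -0.007], [-0.281, 0.96, 0.004], [0.006, 0.006, -1.0]]
[ -0.9  -5.2 124.9] 0.2847419582558345
```

```bash
python3 -m jog '[[0,-1,-4,40,0,0,0],[0,0,0,40,0,0,0],[0,0,0,30,0,0,0],[0,0,0,14,0,0,0],[0,0,0,0,0,0,0]]'
python3 -m jog '[[255,0,0,0,0,0,0],[255,0,0,0,0,0,0],[255,0,0,0,0,0,0],[255,0,0,0,0,0,0],[255,0,0,0,0,0,0],[255,0,0,0,0,0,0]]' 45
```

```text
clock: 6.68
position: [0.4742, -0.2204, 0.057]
eef_rot: [-0.142, 0.99, 0.0, -0.0]
contact_force: [-0.0, 0.1, 0.4]
width: 1.001
gripper_force: 0.0
clock: 7.42
position: [0.4738, -0.2205, 0.0564]
eef_rot: [-0.142, 0.99, -0.0, -0.0]
contact_force: [-0.3, -0.3, 0.2]
width: 0.402
gripper_force: 0.0
```

```bash
python3 -m jog '[[255,0,0,5,0,0,0],[255,0,0,0,0,0,0],[255,0,0,0,0,0,0],[255,0,0,0,0,0,0],[255,0,0,0,0,0,0],[255,0,0,0,0,0,0],[255,0,0,0,0,0,0]]' 45
```

```text
clock: 8.3
position: [0.4738, -0.2205, 0.0514]
eef_rot: [-0.142, 0.99, 0.0, -0.0]
contact_force: [-0.2, 0.5, -4.5]
width: 0.168
gripper_force: 45.0
```

```bash
python3 -m jog '[[255,0,0,-10,0,0,0],[255,0,0,-30,0,0,0],[255,0,0,-50,0,0,0],[255,0,0,-60,0,0,0],[255,0,0,-60,0,0,0],[255,0,0,-35,0,0,0],[255,0,0,0,0,0,0],[255,0,0,0,0,0,0]]'
python3 - <<'E'
from h import *
t=vision.grab_frame("top"); s=vision.grab_frame("scene"); o=arm.observe(); o2=arm.observe()
np.save("s1.npy",s,allow_pickle=True);print(o["position"],R.from_quat(o["eef_rot"]).as_matrix().round(4).tolist())
p=o["position"]; print(proj(s,p),proj(t,p))
u=proj(s,p)[0].astype(int); x=max(0,u[0]-90); y=max(0,u[1]-60)
print(x,y);cv2.imwrite("pics/d.png",crop(s,x,y,180,140,4.2))
E
```

```text
clock: 9.3
position: [0.4735, -0.2203, 0.2948]
eef_rot: [-0.142, 0.99, 0.001, -0.001]
contact_force: [-0.1, 0.9, -4.8]
width: 0.169
gripper_force: 45.0
[ 0.47337844 -0.22030919  0.29436331] [[-0.9596, -0.2813, -0.0025], [-0.2813, 0.9596, 0.0013], [0.002, 0.0019, -1.0]]
[[296.9253934  134.96638967]] [[410.72277469 268.31760122]]
206 74
```

View pics/d.png

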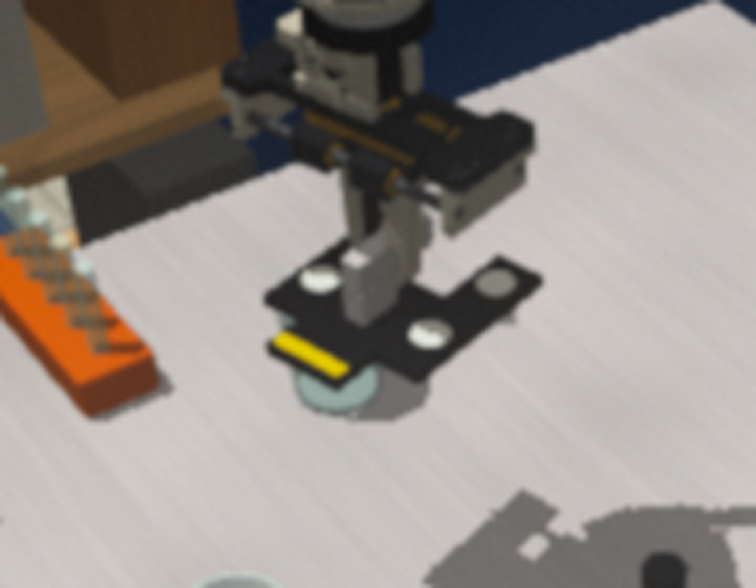

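```bash
python3 - <<'E'
from h import *
from scipy.optimize import least_squares
s=np.load("s1.npy",allow_pickle=True).item()
un=lambda p:(np.array(p,float)+.5)/4.2-.5+[206,74]
O=[((321,279),(4.55,-46.4,22.5)),((430,333),(4.55,46.4,22.5)),((495,282),(-59.9,46.4,22.5)),((543,278),(-85,65,22.5)),((265,299),(40,-65,22.5)),((418,373),(40,65,22.5)),((268,345),(75,-30,22.5)),((337,380),(75,30,22.5)),((498,256),(-85,28,22.5))]
def f(x,full=False):
    Q=R.from_euler("ZY",[x[3],x[4]]).as_matrix(); P=np.array([q for _,q in O])/1000@Q.T+x[:3]
    r=proj(s,P)-np.array([un(p) for p,_ in O]); return r if full else r.ravel()
o=least_squares(f,[.48,-.217,.24,.28,0],x_scale=[.01,.01,.01,.1,.1]); print(o.x,f(o.x,True).round(1).tolist())
C=np.linalg.inv(o.jac.T@o.jac)**1; print(np.sqrt(np.diag(C))*.5)
E
```

```text
[ 0.47343261 -0.22778699  0.23256436  0.29180847  0.00155193] [[0.3, 0.1], [0.4, 0.3], [0.0, 0.6], [-0.4, -0.4], [-0.2, -0.8], [0.0, 0.4], [-0.2, -0.3], [0.3, 0.3], [-0.3, -0.1]]
[0.00385069 0.00627165 0.00552025 0.01017748 0.01254074]
```

```bash
python3 -m jog '[[255,-6,24,0,0,0,0],[255,-11,46,0,0,0,0],[255,-11.5,48.6,0,0,0,0],[255,-11.5,48.6,0,0,0,0],[255,-11.5,48.6,0,0,0,0],[255,-11.5,48.6,0,0,0,0],[255,-11.5,48.6,0,0,0,0],[255,-11.5,48.6,0,0,0,0],[255,-11.5,46,0,0,0,0],[255,-7,29,0,0,0,0],[255,0,0,0,0,0,0.1],[255,0,0,0,0,0,0.14]]'
python3 -m jog '[[255,0,0,0,0,0,0.14],[255,0,0,0,0,0,0.04],[255,0,0,40,0,0,0],[255,0,0,40,0,0,0],[255,0,0,40,0,0,0],[255,0,0,15,0,0,0],[255,0,0,0,0,0,0],[255,0,0,0,0,0,0]]'
python3 - <<'E'
from h import *
t=vision.grab_frame("top"); s=vision.grab_frame("scene"); o=arm.observe()
np.save("s2.npy",s,allow_pickle=True); M=R.from_quat(o["eef_rot"]).as_matrix()
print(o["position"],M.round(4).tolist(),np.arctan2(-M[0,1],M[1,1]),(M.T@(np.array([.4507,.2290,0])-o["position"])*1000).round(1))
cv2.imwrite("pics/e.png",crop(s,320,215,140,150,4))
E
```

```text
clock: 10.9
position: [0.4508, 0.2282, 0.2947]
eef_rot: [-0.021, 1.0, -0.0, -0.001]
contact_force: [0.1, 0.6, -4.2]
width: 0.168
gripper_force: 45.0
clock: 11.9
position: [0.4517, 0.2281, 0.163]
eef_rot: [0.067, 0.998, 0.0, 0.001]
contact_force: [-0.5, -0.2, -3.8]
width: 0.171
gripper_force: 45.0
[0.4517108  0.22810454 0.1629184 ] [[-0.9909, 0.1343, 0.0018], [0.1343, 0.9909, 0.0008], [-0.0017, 0.001, -1.0]] -0.13474995254612407 [  1.4   0.6 162.9]
```

View pics/e.png

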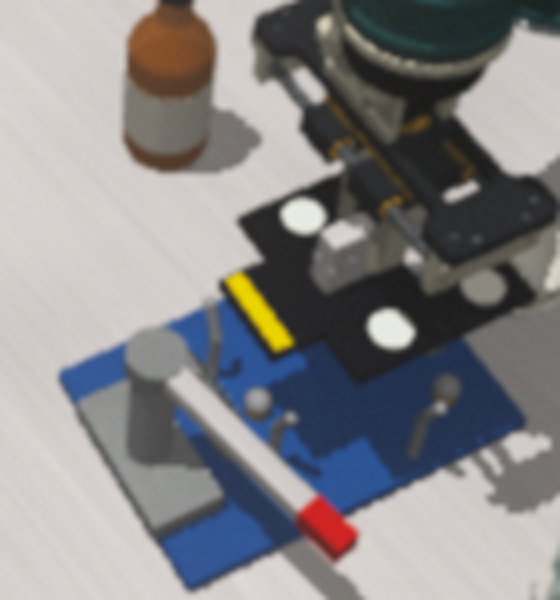

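```bash
cat > fit.py <<'E'
from h import *
from scipy.optimize import least_squares
s=np.load("s2.npy",allow_pickle=True).item()
un=lambda p:(np.array(p,float)+.5)/4-.5+[320,215]
O=[((302,215),(4.55,-46.4,22.5)),((391,328),(4.55,46.4,22.5)),((484,288),(-59.9,46.4,22.5)),((238,219),(40,-65,22.5)),((362,380),(40,65,22.5)),((222,283),(75,-30,22.5)),((276,353),(75,30,22.5))]
def f(x,full=False):
    Q=R.from_euler("Z",x[2]).as_matrix(); P=np.array([q for _,q in O])/1000@Q.T+[x[0],x[1],.1116]
    r=proj(s,P)-np.array([un(p) for p,_ in O]); return r if full else r.ravel()
o=least_squares(f,[.46,.22,-.13],x_scale=[.01,.01,.1]); print("plate",o.x,f(o.x,True).round(1).tolist())
N=[((60,377),(150,-85,12)),((190,585),(150,85,12)),((525,418),(-100,85,12)),((155,350),(130,0,136)),((258,402),(50,0,23)),((447,386),(-62,46,23))]
def g(x,full=False):
    Q=R.from_euler("Z",x[2]).as_matrix(); P=np.array([q for _,q in N])/1000@Q.T+[x[0],x[1],0]
    r=proj(s,P)-np.array([un(p) for p,_ in N]); return r if full else r.ravel()
n=least_squares(g,[.46,.22,-.13],x_scale=[.01,.01,.1],loss="soft_l1"); print("nest",n.x,g(n.x,True).round(1).tolist())
d=o.x-n.x; c=R.from_euler("Z",-n.x[2]).as_matrix()@[d[0],d[1],0]; print("plate in nest mm",c*1000,d[2])
E
python3 fit.py
```

```text
plate [ 0.45839227  0.228467   -0.12305775] [[0.4, 0.3], [0.7, 0.4], [0.0, -0.5], [-0.1, -0.5], [-0.2, -0.3], [-0.7, -0.5], [-0.2, 1.0]]
nest [ 0.46191756  0.22590489 -0.13344098] [[-1.2, -1.6], [-0.2, 0.6], [1.1, -0.1], [0.4, 0.7], [-0.1, -0.4], [-0.1, -0.1]]
plate in nest mm [-3.83482271  2.07031229  0.        ] 0.010383223471187072
```

```bash
python3 -m jog '[[255,0,-0.6,15,0,0,0],[255,0,0,15,0,0,0],[255,0,0,8,0,0,0],[255,0,0,4,0,0,0],[255,0,0,4,0,0,0],[255,0,0,0,0,0,0]]'
python3 -m jog '[[255,0,0,4,0,0,0],[255,0,0,4,0,0,0],[255,0,0,0,0,0,0]]'
```

```text
clock: 12.75
position: [0.4511, 0.2273, 0.1153]
eef_rot: [0.067, 0.998, -0.0, -0.0]
contact_force: [0.1, -1.0, -4.3]
width: 0.17
gripper_force: 45.0
clock: 13.12
position: [0.451, 0.2272, 0.107]
eef_rot: [0.067, 0.998, -0.0, -0.0]
contact_force: [0.6, -0.3, -4.0]
width: 0.169
gripper_force: 45.0
```

No contact yet; continue down to the roller in small steps.

```bash
python3 -m jog '[[255,0,0,3,0,0,0],[255,0,0,2,0,0,0],[255,0,0,0,0,0,0]]'; python3 -m jog '[[255,0,0,2,0,0,0],[255,0,0,2,0,0,0],[255,0,0,0,0,0,0]]'
```

```text
clock: 13.5
position: [0.4511, 0.2272, 0.1022]
eef_rot: [0.067, 0.998, -0.0, -0.0]
contact_force: [0.5, -0.6, -4.0]
width: 0.17
gripper_force: 45.0
clock: 13.88
position: [0.4513, 0.2273, 0.0987]
eef_rot: [0.067, 0.998, 0.0, 0.0]
contact_force: [0.2, 0.7, -1.6]
width: 0.17
gripper_force: 45.0
```

```bash
python3 - <<'E'
from h import *
s=vision.grab_frame("scene"); t=vision.grab_frame("top"); np.save("s3.npy",s,allow_pickle=True)
cv2.imwrite("pics/f.png",crop(s,340,230,110,110,5))
E
```

```text
(no output)
```

View pics/f.png

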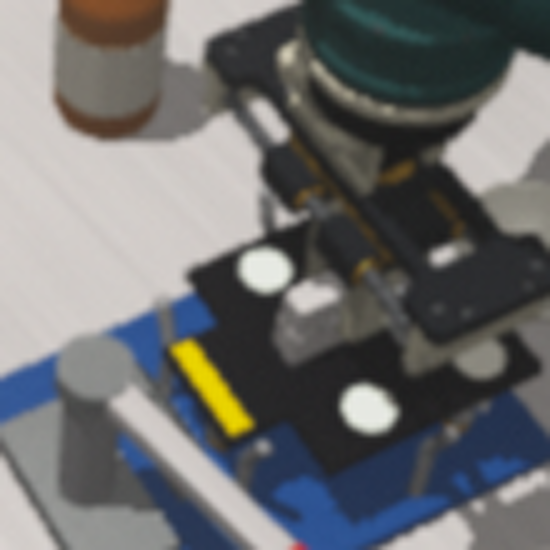

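```bash
python3 -m jog '[[255,0,0,0.5,0,0,0],[255,0,0,0,0,0,0],[140,0,0,0,0,0,0],[140,0,0,0,0,0,0],[140,0,0,0,0,0,0],[140,0,0,0,0,0,0],[140,0,0,-20,0,0,0],[140,0,0,-50,0,0,0],[140,0,0,-30,0,0,0],[140,0,0,0,0,0,0]]'
python3 - <<'E'
from h import *
s=vision.grab_frame("scene"); np.save("s4.npy",s,allow_pickle=True)
cv2.imwrite("pics/g.png",crop(s,340,230,110,110,5))
E
```

```text
clock: 15.22
position: [0.452, 0.2277, 0.2018]
eef_rot: [0.067, 0.998, 0.001, 0.002]
contact_force: [-0.1, -0.7, 0.1]
width: 0.454
gripper_force: 0.0
```

View pics/g.png

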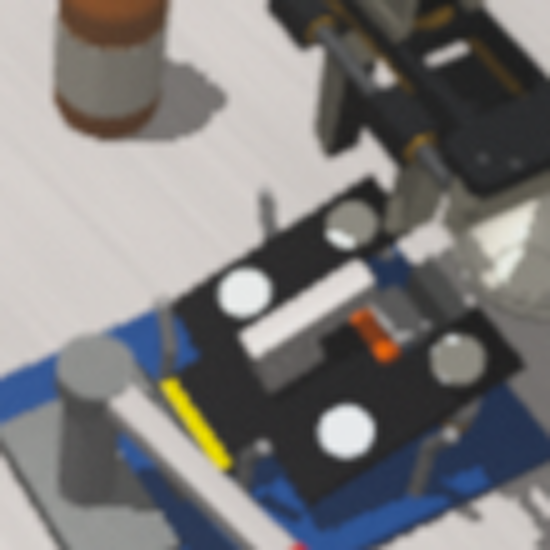

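```bash
python3 - <<'E'
from h import *
from scipy.optimize import least_squares
s=np.load("s4.npy",allow_pickle=True).item()
un=lambda p:(np.array(p,float)+.5)/5-.5+[340,230]
O=[((244,293),(4.55,-46.4,22.5)),((346,432),(4.55,46.4,22.5)),((351,224),(-59.9,-46.4,22.5)),((458,359),(-59.9,46.4,22.5)),((523,362),(-85,65,22.5)),((313,500),(40,65,22.5)),((368,176),(-85,-65,22.5)),((365,268),(-45,0,67.5)),((247,343),(25,0,67.5))]
Rn=R.from_euler("Z",-.1335).as_matrix(); n=np.array([.4623,.2268,0])
def plate(x): 
    Q=R.from_euler("ZY",[x[3],x[4]]).as_matrix(); return lambda q:np.array(q)/1000@Q.T+x[:3]
def f(x,full=False):
    P=(plate(x)([q for _,q in O]))@Rn.T+n
    r=proj(s,P)-np.array([un(p) for p,_ in O])
    return r if full else np.r_[r.ravel(),x[1]/.002,x[3]/.02]
o=least_squares(f,[0,0,.04,0,.2],x_scale=[.01,.01,.01,.1,.1]); print(o.x,f(o.x,True).round(1).tolist())
print("rib nest",plate(o.x)([-10,0,67.5]),"world",Rn@plate(o.x)([-10,0,67.5])+n, "front groove",plate(o.x)([50,0,0]))
E
```

```text
[ 0.00041441 -0.00036005  0.03661458  0.00565724  0.29480704] [[-0.0, -0.1], [0.4, -0.1], [-0.4, 0.2], [0.0, 0.3], [0.3, -0.2], [-0.9, 0.2], [0.2, -0.5], [0.6, -0.1], [-0.0, 0.4]]
rib nest [ 0.01045814 -0.00030323  0.10410806] world [0.47262473 0.22510745 0.10410806] front groove [ 4.82565556e-02 -8.93911749e-05  2.20868183e-02]
```

```bash
python3 -m jog '[[255,-18.3,0.5,0,0,0,0],[255,0,0,20,0,0,0],[255,0,0,30,0,0,0],[255,0,0,20,0,0,0],[255,0,0,6,0,0,0],[255,0,0,0,0,0,0],[255,0,0,0,0,0,0]]' 30; python3 -m jog '[[255,0,0,2,0,0,0],[255,0,0,2,0,0,0],[255,0,0,0,0,0,0]]'
```

```text
clock: 16.15
position: [0.4695, 0.2253, 0.1223]
eef_rot: [0.067, 0.998, 0.0, 0.0]
contact_force: [0.4, -0.8, 0.5]
width: 0.007
gripper_force: 0.2
clock: 16.52
position: [0.4695, 0.2256, 0.119]
eef_rot: [0.067, 0.998, 0.0, 0.0]
contact_force: [-3.8, 1.3, 8.0]
width: 0.003
gripper_force: 3.5
```

```bash
python3 -m jog '[[255,1,0,1.5,0,0,0],[255,1.8,0,1.5,0,0,0],[255,1.8,0,1.5,0,0,0],[255,0,0,0,0,0,0]]'; python3 -m jog '[[255,1.8,0,1.5,0,0,0],[255,1.8,0,1.5,0,0,0],[255,0,0,0,0,0,0]]'
```

```text
clock: 17.02
position: [0.4648, 0.226, 0.1137]
eef_rot: [0.067, 0.998, 0.0, 0.0]
contact_force: [-0.7, 0.1, 0.3]
width: 0.002
gripper_force: 0.4
clock: 17.4
position: [0.461, 0.2264, 0.1102]
eef_rot: [0.067, 0.998, -0.0, -0.0]
contact_force: [0.0, 0.0, -0.4]
width: 0.005
gripper_force: 0.0
```

```bash
python3 -m jog '[[255,2.5,0,1.5,0,0,0],[255,2.5,0,1.5,0,0,0],[255,0,0,0,0,0,0]]'; python3 -m jog '[[255,2.5,0,1.5,0,0,0],[255,2,0,1.5,0,0,0],[255,0,0,0,0,0,0]]'
```

```text
clock: 17.77
position: [0.456, 0.2271, 0.1073]
eef_rot: [0.067, 0.998, -0.0, -0.0]
contact_force: [-0.2, 0.2, -0.6]
width: 0.002
gripper_force: 0.0
clock: 18.15
position: [0.4516, 0.2277, 0.1043]
eef_rot: [0.067, 0.998, -0.0, -0.0]
contact_force: [0.4, 0.0, -0.4]
width: 0.002
gripper_force: 0.0
```

```bash
python3 -m jog '[[255,0,0,1.5,0,0,0],[255,0,0,1.5,0,0,0],[255,0,0,0,0,0,0]]'; python3 -m jog '[[255,0,0,0.5,0,0,0],[255,0,0,0.5,0,0,0],[255,0,0,0,0,0,0]]'
```

```text
clock: 18.52
position: [0.4518, 0.2277, 0.1016]
eef_rot: [0.067, 0.998, 0.0, -0.0]
contact_force: [-2.0, 0.3, 4.0]
width: 0.006
gripper_force: 2.0
clock: 18.9
position: [0.4519, 0.2278, 0.1015]
eef_rot: [0.067, 0.998, 0.0, 0.0]
contact_force: [-6.1, -2.9, 14.4]
width: 0.006
gripper_force: 6.9
```

```bash
python3 -m jog '[[255,0,0,0.7,0,0,0],[255,0,0,0,0,0,0],[255,0,0,0,0,0,0]]'; python3 -m jog '[[255,0,0,-10,0,0,0],[255,0,0,-40,0,0,0],[255,0,0,-60,0,0,0],[255,40,0,-30,0,0,0],[255,0,0,0,0,0,0]]'
python3 - <<'E'
from h import *
s=vision.grab_frame("scene"); np.save("s5.npy",s,allow_pickle=True)
cv2.imwrite("pics/i.png",crop(s,340,230,110,110,5))
E
```

```text
clock: 19.27
position: [0.452, 0.2279, 0.1014]
eef_rot: [0.067, 0.998, 0.0, 0.0]
contact_force: [-9.8, -2.8, 19.9]
width: 0.002
gripper_force: 10.1
clock: 19.9
position: [0.4116, 0.2336, 0.2428]
eef_rot: [0.067, 0.998, 0.001, 0.002]
contact_force: [0.1, 1.0, 0.8]
width: 0.003
gripper_force: 0.0
```

View pics/i.png

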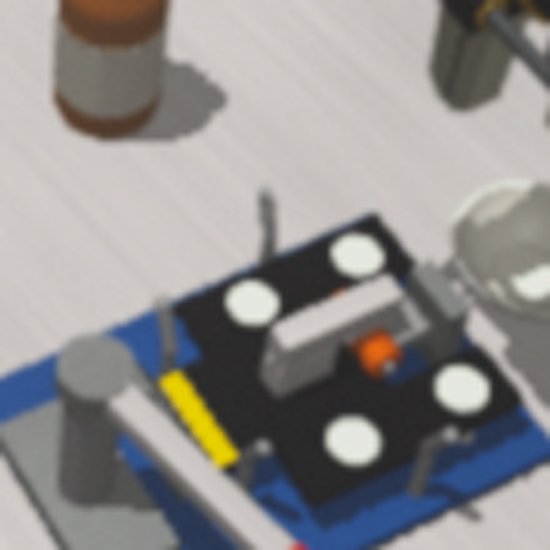

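```bash
python3 -m jog '[[255,-42,25.5,0,0,0,0],[255,-42,25.5,0,0,0,0],[255,-42,25.5,0,0,0,0],[255,-42,25.5,0,0,0,0],[255,-42,25.5,0,0,0,0],[255,0,0,0,0,0,0],[255,0,0,0,0,0,0]]'; python3 - <<'E'
from h import *
from scipy.optimize import least_squares
s=np.load("s5.npy",allow_pickle=True).item()
un=lambda p:(np.array(p,float)+.5)/5-.5+[340,230]
O=[((251,303),(4.55,-46.4,22.5)),((354,440),(4.55,46.4,22.5)),((358,255),(-59.9,-46.4,22.5)),((461,388),(-59.9,46.4,22.5)),((523,394),(-85,65,22.5)),((317,500),(40,65,22.5)),((374,212),(-85,-65,22.5)),((395,280),(-45,0,67.5)),((272,345),(25,0,67.5))]
Rn=R.from_euler("Z",-.1335).as_matrix(); n=np.array([.4623,.2268,0])
def f(x):
    Q=R.from_euler("ZY",[x[3],x[4]]).as_matrix()
    r=proj(s,(np.array([q for _,q in O])/1000@Q.T+x[:3])@Rn.T+n)-np.array([un(p) for p,_ in O]); return np.r_[r.ravel(),x[1]/.002,x[3]/.02]
print("plate in nest",least_squares(f,[0,0,.02,0,0],x_scale=[.01,.01,.01,.1,.1]).x.round(4))
a=np.array([.5915,.2101]); M=np.array([[-.991,.134],[.134,.991]]); p=None
t=vision.grab_frame("top"); cv2.imwrite("pics/top2.png",t["image"][:,:,::-1])
hsv=cv2.cvtColor(t["image"],cv2.COLOR_RGB2HSV); m=cv2.inRange(hsv,(0,150,60),(5,255,255))|cv2.inRange(hsv,(174,150,60),(180,255,255)); m[:180]=0;m[320:]=0;m[:,:170]=0;m[:,300:]=0
q=np.argwhere(m).mean(0)[::-1]; e=ray(t,q,.135)[:2]; d=e-a; print("red",m.sum()/255,q,e,"h",np.pi-.1335-np.arctan2(d[1],d[0]),np.hypot(*d))
for h in np.linspace(1.4,0,15):
    b=np.pi-.1335-h; off=.025 if h<1.2 else .02
    c=a+.12*np.array([np.cos(b),np.sin(b)])-off*np.array([-np.sin(b),np.cos(b)])
    print(round(h,2),c.round(4),"" if p is None else (M@(c-p)*1000).round(1)); p=c
E
```

```text
clock: 20.82
position: [0.6373, 0.3307, 0.2381]
eef_rot: [0.067, 0.998, -0.001, -0.001]
contact_force: [-0.2, -0.5, 0.8]
width: 0.007
gripper_force: 0.0
plate in nest [-0.0003 -0.0005  0.0195  0.004   0.0364]
red 12.0 [198.83333333 229.        ] [0.58147855 0.34973632] h 1.3656509188539696 0.13999546880007688
1.4 [0.607  0.3308] 
1.3 [0.5949 0.3317] [12.1 -0.7]
1.2 [0.5827 0.3314] [12.  -1.9]
1.1 [0.5754 0.3316] [ 7.3 -0.8]
1.0 [0.5633 0.3294] [11.6 -3.8]
0.9 [0.5516 0.326 ] [11.2 -5. ]
0.8 [0.5402 0.3214] [10.7 -6. ]
0.7 [0.5293 0.3157] [10.  -7.1]
0.6 [0.5191 0.309 ] [ 9.2 -8. ]
0.5 [0.5096 0.3013] [ 8.4 -8.9]
0.4 [0.5009 0.2927] [ 7.5 -9.7]
0.3 [0.4931 0.2832] [  6.5 -10.4]
0.2 [0.4863 0.273 ] [  5.4 -11. ]
0.1 [0.4805 0.2622] [  4.3 -11.5]
0.0 [0.4759 0.2509] [  3.1 -11.9]
```

```bash
python3 - <<'E'
from h import *
s=np.load("s5.npy",allow_pickle=True).item()
un=lambda p:(np.array(p,float)+.5)/5-.5+[340,230]
O=[((251,303),(4.55,-46.4,22.5)),((354,440),(4.55,46.4,22.5)),((358,255),(-59.9,-46.4,22.5)),((461,388),(-59.9,46.4,22.5)),((523,394),(-85,65,22.5)),((317,500),(40,65,22.5)),((374,212),(-85,-65,22.5)),((395,280),(-45,0,67.5)),((272,345),(25,0,67.5))]
Rn=R.from_euler("Z",-.1335).as_matrix(); n=np.array([.4623,.2268,0])
for th in (0,.02,.036,.06):
    Q=R.from_euler("Y",th).as_matrix(); c=np.array([.05,0,.022])
    P=(np.array([q for _,q in O])/1000-[.05,0,.002])@Q.T+c
    r=proj(s,P@Rn.T+n)-np.array([un(p) for p,_ in O]); r-=r.mean(0)*0
    print(th,r.mean(0).round(2),(r-r.mean(0)).std().round(2),r.round(1).tolist())
g=s["image"]; cv2.imwrite("pics/j.png",cv2.resize(g[255:325,365:455,::-1],None,fx=8,fy=8,interpolation=cv2.INTER_CUBIC))
E
```

```text
0 [0.4  0.17] 0.54 [[0.4, 0.1], [0.3, 0.4], [-0.2, 0.3], [0.3, 0.4], [0.6, 0.9], [-0.2, 0.2], [0.5, 0.2], [0.6, 0.5], [1.3, -1.5]]
0.02 [ 0.28 -0.08] 0.45 [[0.3, -0.0], [0.2, 0.3], [-0.2, -0.2], [0.3, 0.0], [0.7, 0.4], [-0.3, 0.3], [0.5, -0.3], [0.2, 0.3], [0.9, -1.4]]
0.036 [ 0.18 -0.27] 0.43 [[0.2, -0.1], [0.1, 0.2], [-0.3, -0.5], [0.3, -0.3], [0.7, -0.0], [-0.4, 0.3], [0.5, -0.7], [-0.1, 0.1], [0.5, -1.3]]
0.06 [ 0.02 -0.56] 0.49 [[0.1, -0.3], [-0.0, 0.0], [-0.3, -1.0], [0.3, -0.7], [0.8, -0.6], [-0.6, 0.3], [0.4, -1.4], [-0.5, -0.2], [0.0, -1.2]]
```

```bash
python3 -m jog '[[255,0,0,40,0,0,0],[255,0,0,40,0,0,0],[255,0,0,31,0,0,0],[255,15,-0.5,0,0,0,0],[255,15,-0.5,0,0,0,0],[255,12,-0.7,0,0,0,0],[255,12,-1.9,0,0,0,0],[255,7.3,-0.8,0,0,0,0],[255,11.6,-3.8,0,0,0,0],[255,11.2,-5,0,0,0,0],[255,10.7,-6,0,0,0,0],[255,0,0,0,0,0,0]]'
python3 -m jog '[[255,10,-7,0,0,0,0],[255,9.2,-8,0,0,0,0],[255,8.4,-8.9,0,0,0,0],[255,7.5,-9.7,0,0,0,0],[255,6.5,-10.4,0,0,0,0],[255,5.4,-11,0,0,0,0],[255,2.2,-6,0,0,0,0],[255,0,0,0,0,0,0]]'
```

```text
clock: 22.38
position: [0.5401, 0.3246, 0.1289]
eef_rot: [0.067, 0.998, 0.0, -0.0]
contact_force: [-1.0, -0.4, 0.3]
width: 0.003
gripper_force: 0.0
clock: 23.38
position: [0.4838, 0.2707, 0.1288]
eef_rot: [0.068, 0.998, 0.0, 0.0]
contact_force: [0.1, 0.3, -0.3]
width: 0.008
gripper_force: 0.0
```

Now near 0.15–0.2 rad; small steps to the stop, watching the force.

```bash
python3 -m jog '[[255,2,-4,0,0,0,0],[255,2,-4,0,0,0,0],[255,1,-4,0,0,0,0],[255,0.5,-3,0,0,0,0],[255,0,0,0,0,0,0]]';  python3 -m jog '[[255,0,-2,0,0,0,0],[255,0,-1,0,0,0,0],[255,0,0,0,0,0,0]]'
```

```text
clock: 24.0
position: [0.4764, 0.2567, 0.1287]
eef_rot: [0.067, 0.998, -0.0, -0.0]
contact_force: [0.0, -0.7, 0.3]
width: 0.007
gripper_force: 0.0
clock: 24.38
position: [0.476, 0.2539, 0.1287]
eef_rot: [0.067, 0.998, -0.0, -0.0]
contact_force: [-0.5, 0.6, 0.0]
width: 0.009
gripper_force: 0.1
```

```bash
python3 -m jog '[[255,0,-1.5,0,0,0,0],[255,0,-1.5,0,0,0,0],[255,0,0,0,0,0,0]]';  python3 -m jog '[[255,0,-1,0,0,0,0],[255,0,-1,0,0,0,0],[255,0,0,0,0,0,0]]'
```

```text
clock: 24.75
position: [0.4756, 0.2509, 0.1287]
eef_rot: [0.067, 0.998, -0.0, 0.0]
contact_force: [-0.2, 0.1, 0.1]
width: 0.005
gripper_force: 0.0
clock: 25.12
position: [0.4754, 0.2489, 0.1287]
eef_rot: [0.067, 0.998, -0.0, 0.0]
contact_force: [0.9, 0.2, 0.9]
width: 0.005
gripper_force: 0.1
```

```bash
for i in 1 2 3; do :; done; python3 -m jog '[[255,0,-1,0,0,0,0],[255,0,-1,0,0,0,0],[255,0,0,0,0,0,0]]'; python3 - <<'E'
from h import *
s=vision.grab_frame("scene"); cv2.imwrite("pics/k.png",crop(s,330,220,130,130,4.5))
E
```

```text
clock: 25.5
position: [0.4751, 0.2471, 0.1288]
eef_rot: [0.067, 0.998, 0.0, 0.0]
contact_force: [-0.7, 2.1, 0.1]
width: 0.001
gripper_force: 1.2
```

View pics/k.png

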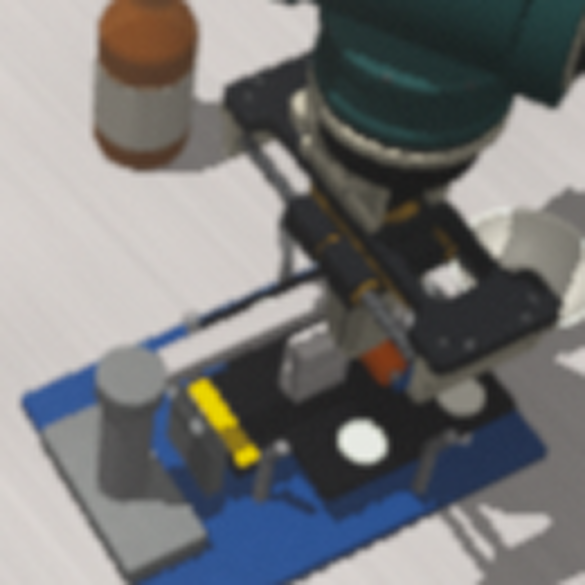

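```bash
python3 -m jog '[[255,0,-0.5,0,0,0,0],[255,0,0,0,0,0,0]]'; python3 -m jog '[[255,0,-0.5,0,0,0,0],[255,0,0,0,0,0,0]]'
```

```text
clock: 25.8
position: [0.4751, 0.247, 0.1288]
eef_rot: [0.067, 0.998, 0.001, 0.0]
contact_force: [0.3, 6.0, -0.8]
width: 0.004
gripper_force: 3.3
clock: 26.05
position: [0.475, 0.2469, 0.1288]
eef_rot: [0.067, 0.998, 0.001, 0.0]
contact_force: [1.4, 10.5, -2.1]
width: 0.006
gripper_force: 5.2
```

At the stop (stiff rise). Back away, raise, and check.

```bash
python3 -m jog '[[255,0,5,0,0,0,0],[255,0,15,0,0,0,0],[255,0,10,-30,0,0,0],[255,0,0,-60,0,0,0],[255,40,20,-60,0,0,0],[255,55,20,0,0,0,0],[255,55,0,0,0,0,0],[255,0,0,0,0,0,0],[255,0,0,0,0,0,0]]'
python3 - <<'E'
from h import *
s=vision.grab_frame("scene"); t=vision.grab_frame("top")
cv2.imwrite("pics/l.png",cv2.resize(s["image"][100:400,220:500,::-1],(560,600),interpolation=cv2.INTER_CUBIC))
E
```

```text
clock: 27.18
position: [0.342, 0.3318, 0.269]
eef_rot: [0.067, 0.998, 0.0, 0.0]
contact_force: [-0.3, -0.2, -0.7]
width: 0.005
gripper_force: 0.0
```

View pics/l.png

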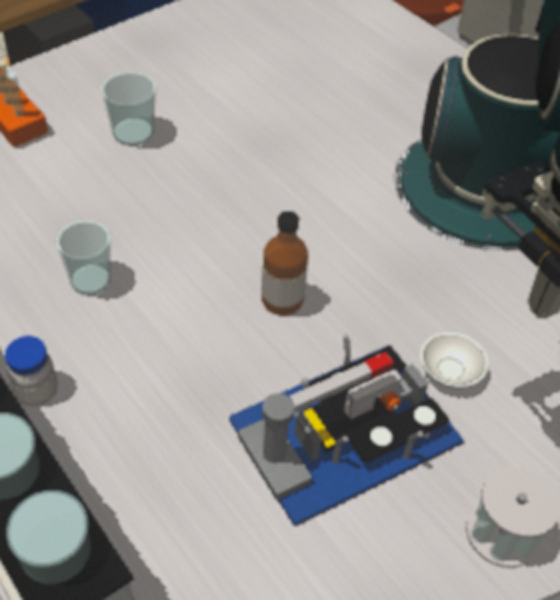

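The picture shows the plate level in the nest, the hanger bar back over it, with its red end at about (380,363), and all bystanders standing where they were.

```bash
python3 -c "
from plant import arm; print(arm.close_job())"
```

```text
the job is handed in; nothing more can be done
None
```

The job is handed in at about 27 s of the 72 s allowed: the plate is home on the three balls, the hanger arm is back against its stop over it, and the last picture shows the glassware, jar, dish and basket undisturbed; no verdict came back.

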